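# Feed a circuit module under the spring flap of a test jig

## Robot

A 6-joint arm with a two-finger parallel gripper is mounted at the origin on the work surface. World frame = base frame: x ahead of the robot, y to its left, z up, the work surface at z = 0. Lengths are in m, angles in degrees, forces in N, time in s.
With the tool pointing down it reaches from about 0.3 to 0.75 m from the base axis. Payload 8.5 kg.
Tool frame: the origin (TCP) lies at the very end of the fingers, on their centre line; the grasp point (between the pads) lies 19 mm behind it (env.pinch_z is the distance from the TCP to the grasp point, in m); z points along the fingers, y is the line along which they close (so a half turn about z gives the same grasp; the last joint's range is limited). The gripper opens to 85 mm and grips with 20 to 120 N. Pads are 22 mm wide; open, the fingers measure 114 mm over their backs; the gripper's body (76 mm by 85 mm) begins 54 mm behind the grasp point. The pads swing forward as they close: fully open they stand 13 mm farther back than shut.
Start: joints at [-79.372, 21.807, 74.336, -0, 83.858, -12.336], TCP at [0.215, -0.506, 0.2] pointing down, gripper open.
Joint ranges: [-178.18, 178.18], [-50.72, 133.34], [12.68, 142.11], [-81.47, 261.47], [9.98, 163.14], [-165.26, 165.26]. Speed limits (degrees/s): [136.94, 136.94, 180, 180, 180, 180].

## Interface

Orientations are given as a 3x3 rotation matrix whose columns are the frame's x, y, z axes.
In Python, from rig import env, viewer gives the robot as it stands.
- The arm moves only by the tool drive_tool, never from a script. Its argument "series" is a list of rows, each a list of 3 entries, a list of its own where there are three numbers: the shift along the tool's x, y, z in m, then the turn about the tool's z in degrees, then the finger opening in m, from 0 to 0.0854. A call has 1 to 20 rows; each row is the pose to reach, as a shift and turn from the pose commanded when the call began, along the tool's axes at that moment; what a row does not reach only later rows make up. A row lasts 1/10 s, in which the tool goes at most 50 mm and 8.59 degrees, less where a joint would pass 70% of its speed; a pose out of reach is approached as far as the arm can. A call with a gripper value outside its range is refused whole. The fingers move at their own pace and stop on an object; "newtons" is the grip in N (left out, the last holds). Time passes only in rows, so rows that repeat a pose let the fingers close. It gives the time, the measured TCP pose, the force, the opening and the grip force at its end, in the units of the state.
- env.observe(): the state, without advancing time (a new reading comes with each control period).
- viewer.get_image(name): name is "scene" or "top" or "wrist"; returns a dict with "img" (384x512x3 uint8, red, green, blue), "depth" (384x512 float32, m along the optical axis (not along the pixel's ray), 0 where there is no reading), "camera_matrix" (3x3 intrinsics, pixels), "rvec" (rotation vector, rad) and "tvec" (3), from world to camera coordinates, as OpenCV has them. Camera axes: x right, y down, z forward; pixel columns grow to the right and rows downward; lengths in m; the calibration is good to about 2 mm. A picture is of the moment at which its call begins.
- env.close_job(): hands the job in; it is judged then, once.
The state is a dict: "time_s": time; "q": joint angles; "qvel": joint speeds; "joint_efforts": joint torques, N m; "position": TCP position; "tool_rot": TCP orientation; "ft_force": force on the tool from outside, world axes, zero at the start; "wrist_torque": the same for the moment, N m; "grip_width": finger opening in m; "gripper_force": force on a finger pad.
Only numpy, scipy, OpenCV 4.12 (cv2) and the standard library are available. Lean on these libraries where they do the work, as an engineer would, in place of code of your own. Each camera call takes 0.05 s, during which the arm holds its last target. There are 200 camera calls.

## Task

Load the circuit module into the test jig without picking it up: press the black treadle down with one fingertip so that the spring flap lifts, and while holding it open push the module along its lane with the other finger, under the flap and fully home against the end stop. Only then let the flap close onto the module, and move clear; leave the solder reel, parts bin and screwdriver where they are.

Things in the scene. Friction and masses are not known exactly. Their poses are not given: they have to be found in the camera images.
- jig: Fixed aluminium test jig: plate 235 x 135 mm, 20 mm thick (its top is the deck, 20 mm above the table). Origin: at table height below the middle of the lane and the front face of the flap's lip. x is the direction in which the module is pushed, y points from the lane to the treadle, z up. The plate spans x -170 to +65, y -39.5 to +95.5 mm. 'Jig x, y' below are in this frame.
- stop (a point): Middle of the top edge of the end stop's face, at jig x = +42 mm, y = 0: a steel bar 8 mm high across the lane, under the flap. The lane is 40 mm wide (jig y -20 to +20 mm), between two steel walls 4 mm thick and 6 mm high above the deck that run from jig x -140 to +50 mm.
- hinge (a point): Point on the flap's hinge axis at jig x = 0, y = +42 mm, 32 mm above the table. The 8 mm shaft runs along jig x between bearing blocks at x = -160 and +60 mm (tops 42 mm above the table). Flap (lane side) and treadle (other side) are one rocking piece: pressing the treadle down lifts the flap.
- flap (a joint): Flap angle, rad: 0 shut, 0.55 open limit; a spring closes it. At 0.30 the lip stands about 3 mm clear of the module's tongue, at 0.45 about 8 mm; resting on the tongue it reads 0.20. Pressed 23 mm beyond the shaft, the treadle needs about 2 N to start and 6 N when fully open.
- lip (a point): Middle of the lower edge of the flap's lip, front face (moves with the flap). Steel flap 52 x 58 x 3 mm over jig x 0 to +52, y +42 to -16 mm; the lip, 20 mm wide (jig y -10 to +10) and 4 mm thick, hangs from its front edge and when shut blocks the lane to 1.5 mm above the deck.
- pad (a point): Middle of the treadle's top (moves with it): ribbed black plate 130 x 46 x 4 mm over jig x -150 to -20, y +46 to +89 mm. Shut it slopes up away from the shaft by 19 degrees; at 0.45 rad it slopes down by 7 degrees and its top, 23 mm beyond the shaft, is about 11 mm above the deck. It can be pressed anywhere along its length and a fingertip can slide along it.
- module: Loose circuit module 78 x 36 mm, about 0.12 kg, lying in the lane. Origin: middle of its underside; x points to the flap. Front: green board tongue 50 mm long, 8 mm thick (x -11 to +39 mm). Rear: black connector block (x -39 to -11 mm), 36 mm wide, 30 mm high; its flat rear face is pushed. The block stays outside the flap: home, its rear is at jig x = -36 mm.
- module_front (a point): Middle of the front end of the module's tongue, 4 mm above its underside, 78 mm ahead of the block's rear face. Home, it touches the end stop at jig x = +42 mm.
- reel: Bystander: white solder reel standing on end, 60 mm across, 52 mm high; origin under its middle.
- bin: Bystander: open grey parts bin 100 x 75 x 35 mm; origin under its middle.
- screwdriver: Bystander: screwdriver about 170 mm long lying on the table.
Things that resemble listed ones, but are neither listed nor needed, are in the scene too. Leave any orange look-alike of the module alone.

How it is judged (in metres and radians):
On the way, in this order (a step that is already met when the one before it is completed fails the run):
1. a finger holds the flap open while the module is still in front of it (value of joint flap above 0.3 rad and contact force between the fingers and flap above 0.5 N and x of module_front in the frame of jig below -0.001 m), for 0.2 s.
2. the module has been pushed home against the stop with the flap still held open (value of joint flap above 0.28 rad and contact force between the fingers and flap above 0.5 N and x of module_front in the frame of jig above 0.038 m), for 0.1 s.
At the end, for the whole second after the job is handed in: The module lies flat in the lane with its front within 4 mm of the end stop, at rest, the flap has closed onto it (0.14 to 0.25 rad, its lip resting on the tongue), and the robot touches nothing (x of module_front in the frame of jig between 0.038 and 0.0435 m and y of module_front in the frame of jig between -0.004 and 0.004 m and angle between the x axis of module and the x axis of jig, either way round below 0.08 rad and angle between module's own z axis and vertical below 0.06 rad and z of module_front in the frame of jig between 0.022 and 0.027 m and value of joint flap between 0.14 and 0.25 rad and contact force between flap and module above 0.3 N and linear speed of module below 0.01 m/s).
It fails at once if the flap is let down while the module is only part of the way in (x of module_front in the frame of jig between 0.005 and 0.036 m and value of joint flap below 0.24 rad).
It fails at once if the module is lifted off the lane or tipped (z of module_front in the frame of jig above 0.031 m or angle between module's own z axis and vertical above 0.2 rad).
It fails at once if the reel is disturbed (moved more than 15 mm) (distance of reel from where it was at the start of the episode above 0.015 m).
It fails at once if the bin is disturbed (moved more than 15 mm) (distance of bin from where it was at the start of the episode above 0.015 m).
It fails at once if the screwdriver is disturbed (moved more than 15 mm) (distance of screwdriver from where it was at the start of the episode above 0.015 m).
It also fails if it takes over 45 s, if anything falls off the work surface, if the arm or the gripper's body presses on something with over 40 N, if the wrist force passes 120 N, or if a joint passes its speed limit or range.

## Working session

There is one attempt and no reset: what is moved stays moved. The work goes in short steps, Python scripts to look and compute and a tool call to move; the robot and the scene stay as the last step left them, time stands still between calls to the robot, and variables do not carry over. Pictures are saved under pics/ and viewed, at most 10 in all, crops included, and the job is handed in when it is done.

Besides the shell and the picture viewer there is one more tool, called after "Request:" in YAML: its name, and indented under it one key for each argument. drive_tool: Moves the arm, as the interface text tells. Its arguments: {"type":"object","properties":{"series":{"type":"array"},"newtons":{"type":"number"}},"required":["series"]}

```bash
mkdir -p pics; ls
python3 - <<'E'
from rig import env, viewer
import cv2,numpy as np
for n in("top","scene"):
    d=viewer.get_image(n); cv2.imwrite(f"pics/{n}0.png",d["img"][:,:,::-1]); np.savez(f"{n}0.npz",**d)
    print(n,d["camera_matrix"],d["rvec"],d["tvec"])
s=env.observe(); print(s)
E
```

```text
pics
top [[485.05444891   0.         254.27218851]
 [  0.         485.05444891 190.73430036]
 [  0.           0.           1.        ]] [ 2.23209058 -1.955242    0.20774305] [-0.01578319  0.57833139  0.83214408]
scene [[371.82814193   0.         254.80925693]
 [  0.         371.82814193 190.35056706]
 [  0.           0.           1.        ]] [ 1.81207303  1.85176523 -0.65118154] [-0.0174341  -0.40375036  1.08980171]
{'time_s': 0.1, 'q': array([-7.93720636e+01,  2.18379335e+01,  7.43793065e+01, -2.21015553e-03,
        8.38580447e+01, -1.23357077e+01]), 'qvel': array([-0.02135368, -0.09579015, -0.18215647,  0.09152869,  0.00163697,
       -0.04421249]), 'joint_efforts': array([ 2.18798952e-03, -4.49222517e+01, -2.31657439e+01, -2.32737975e-04,
        3.64054235e-03,  9.86468763e-06]), 'position': array([ 0.2145117 , -0.50611417,  0.19967251]), 'tool_rot': array([[ 9.20751013e-01,  3.90150605e-01, -2.80030586e-04],
       [ 3.90150629e-01, -9.20750149e-01,  1.28435171e-03],
       [ 2.43252394e-04, -1.29182225e-03, -9.99999136e-01]]), 'ft_force': array([-0.41708166, -0.29810995,  0.11205035]), 'wrist_torque': array([ 0.06185422,  0.00588325, -0.0100365 ]), 'gripper_force': 0.0, 'grip_width': 0.08569678742157026}
```

View pics/top0.png

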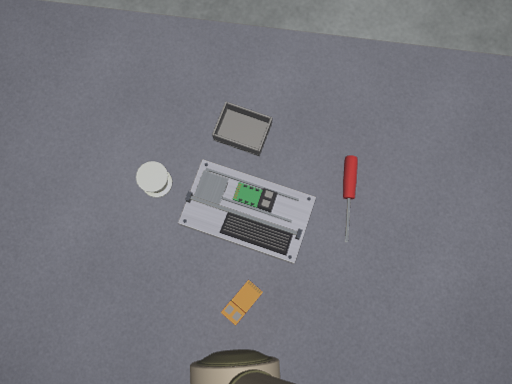

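View pics/scene0.png

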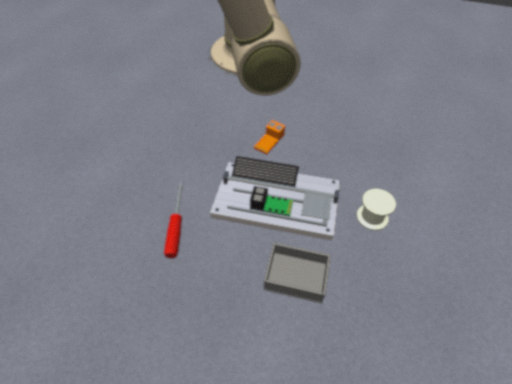

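The top view shows the jig plate with corners at about (205,163), (315,200), (297,260) and (180,224). The module is in the lane with its board at (248,194) and its block at (267,200), the flap is at (212,188) and the treadle at (256,233). The reel, bin, screwdriver and orange decoy are all off the plate. The scene view agrees.

```bash
cat > h.py <<'E'
import cv2,numpy as np
def cast(d,uv,z):
    R=cv2.Rodrigues(d["rvec"])[0]; K=d["camera_matrix"]; t=np.ravel(d["tvec"])
    uv=np.atleast_2d(uv).astype(float); r=np.c_[uv,np.ones(len(uv))]@np.linalg.inv(K).T@R
    c=-R.T@t; return c+r*((z-c[2])/r[:,2])[:,None]
def biggest(m):
    return max(cv2.findContours(m.astype(np.uint8),cv2.RETR_EXTERNAL,cv2.CHAIN_APPROX_NONE)[0],key=cv2.contourArea)
E
python3 - <<'E'
from h import *
for n in("top","scene"):
    d=np.load(n+"0.npz"); im=d["img"].astype(int)
    roi=np.zeros(im.shape[:2],np.uint8)
    q=np.array([[205,155],[330,195],[300,270],[170,228]]) if n=="top" else np.array([[222,158],[352,168],[345,240],[205,224]])
    cv2.fillPoly(roi,[q],1)
    # points on deck height from depth
    R=cv2.Rodrigues(d["rvec"])[0];t=np.ravel(d["tvec"])
    v,u=np.nonzero(roi); z=d["depth"][v,u]
    P=(np.c_[u,v,np.ones(len(u))]@np.linalg.inv(d["camera_matrix"]).T*z[:,None]-t)@R
    m=np.zeros_like(roi); m[v,u]=P[:,2]>0.011
    m=cv2.morphologyEx(m,cv2.MORPH_OPEN,np.ones((5,5)))
    c=biggest(m)[:,0]; W=cast(d,c,0.02)[:,:2]
    r=cv2.minAreaRect((W*1000).astype(np.float32)); print(n,"depth rect",r)
    print("corners",cv2.boxPoints(r))
    br=((im.min(2)>100)|(m>0)).astype(np.uint8)*roi
    b2=cv2.morphologyEx(br,cv2.MORPH_OPEN,np.ones((3,3)))
    r2=cv2.minAreaRect((cast(d,biggest(b2)[:,0],.02)[:,:2]*1000).astype(np.float32)); print("bright",r2)
    # frame: ctr of plate in jig (-52.5, 28); jig x ~ +Y world
    box=cv2.boxPoints(r); e=[box[1]-box[0],box[2]-box[1]]; L=max(e,key=np.linalg.norm); x=L/np.linalg.norm(L); x*=np.sign(x[1]); y=np.array([-x[1],x[0]])
    o=np.array(r[0])+52.5*x-28*y; print("x",x,"o",o,"yaw",np.degrees(np.arctan2(x[1],x[0])))
    g=((im[...,1]>im[...,0]+25)&(im[...,1]>im[...,2]+25))*roi
    G=cast(d,biggest(g)[:,0],.028)[:,:2]*1000-o
    print("green x",(G@x).min(),(G@x).max(),"y",(G@y).min(),(G@y).max())
    k=(im.max(2)<70)*roi
    for h in(.05,.045):
      for cc in cv2.findContours(k.astype(np.uint8),cv2.RETR_EXTERNAL,cv2.CHAIN_APPROX_NONE)[0]:
        if cv2.contourArea(cc)>40:
            B=cast(d,cc[:,0],h)[:,:2]*1000-o; print("dark",h,cv2.contourArea(cc),"x",(B@x).min(),(B@x).max(),"y",(B@y).min(),(B@y).max())
E
```

```text
top depth rect ((546.3384399414062, 72.90721893310547), (238.1903533935547, 135.73440551757812), 78.7699966430664)
corners [[456.57712  -30.690674]
 [589.71265  -57.12468 ]
 [636.09973  176.50511 ]
 [502.96423  202.93912 ]]
bright ((543.8057861328125, 63.883514404296875), (271.1475524902344, 158.957275390625), 79.22222900390625)
x [0.19474797 0.9808534 ] o [584.02660179 118.94907618] yaw 78.77
green x -70.2616882871079 -21.471909498583354 y -17.04395409166177 18.837090035215695
dark 0.05 1422.5 x -149.64652333926125 -22.788729858650534 y 48.71721557023313 89.30427642610412
dark 0.05 181.0 x -98.09003400341298 -71.95359835893953 y -15.24454190753975 22.657952208571565
dark 0.045 1422.5 x -149.78165754940346 -22.20899608466653 y 47.98539864272372 88.80117536680882
dark 0.045 181.0 x -97.93463751308408 -71.65091804355922 y -16.336795599514065 21.779286336617773
scene depth rect ((538.4781494140625, 73.04115295410156), (236.29693603515625, 161.69503784179688), 78.28662872314453)
corners [[435.32825  -26.233604]
 [593.656    -59.06025 ]
 [641.62805  172.31592 ]
 [483.3003   205.14255 ]]
bright ((542.9884033203125, 83.85147094726562), (275.7056884765625, 180.21145629882812), 83.76286315917969)
x [0.20301594 0.97917545] o [576.55339813 118.7634182 ] yaw 78.28662
green x -71.00209713885879 -19.89868921550451 y -26.326362471656434 12.142296510089807
dark 0.05 132.5 x -93.8847260467264 -67.89169433341013 y -41.724864101341055 7.578525282034744
dark 0.045 132.5 x -94.800858279053 -68.56979843760676 y -38.18507372167229 11.569805646205038
```

Request:
drive_tool:
  series:
    - [[0.015, -0.011, 0], -1.5, 0.0505]
    - [[0.045, -0.032, 0], -5, 0.0505]
    - [[0.08, -0.058, 0], -9, 0.0505]
    - [[0.115, -0.083, 0], -13, 0.0505]
    - [[0.15, -0.108, 0], -17, 0.0505]
    - [[0.185, -0.133, 0], -21, 0.0505]
    - [[0.22, -0.158, 0], -25, 0.0505]
    - [[0.255, -0.183, 0], -29, 0.0505]
    - [[0.29, -0.209, 0], -33, 0.0505]
    - [[0.325, -0.234, 0], -37, 0.0505]
    - [[0.36, -0.259, 0], -41, 0.0505]
    - [[0.395, -0.284, 0], -45, 0.0505]
    - [[0.43, -0.309, 0], -49, 0.0505]
    - [[0.46, -0.331, 0], -52.5, 0.0505]
    - [[0.48, -0.345, 0], -55, 0.0505]
    - [[0.49, -0.3525, 0], -55.8, 0.0505]
    - [[0.49, -0.3525, 0], -55.8, 0.0505]
    - [[0.49, -0.3525, 0], -55.8, 0.0505]

```text
time_s: 1.9
position: [0.5276, 0.0089, 0.2001]
tool_rot: [[0.196, 0.981, -0.001], [0.981, -0.196, -0.0], [-0.0, -0.001, -1.0]]
ft_force: [0.4, -0.2, -0.7]
grip_width: 0.0505
gripper_force: 0.0
```

Request:
drive_tool:
  series:
    - [[0, 0, 0.02], 0, 0.0505]
    - [[0, 0, 0.05], 0, 0.0505]
    - [[0, 0, 0.08], 0, 0.0505]
    - [[0, 0, 0.105], 0, 0.0505]
    - [[0, 0, 0.12], 0, 0.0505]
    - [[0, 0, 0.12], 0, 0.0505]
    - [[0, 0, 0.12], 0, 0.0505]

```text
time_s: 2.6
position: [0.5282, 0.0085, 0.0809]
tool_rot: [[0.196, 0.981, 0.001], [0.981, -0.196, -0.0], [-0.0, 0.001, -1.0]]
ft_force: [0.3, 0.5, 0.5]
grip_width: 0.0502
gripper_force: 0.0
```

Run:
```python
from rig import env, viewer
import cv2,numpy as np
ims=[]
for n in("wrist","scene"):
    d=viewer.get_image(n); np.savez(f"{n}1.npz",**d); im=d["img"]
    ims.append(cv2.resize(im,(400,300)) if n=="wrist" else cv2.resize(im[130:265,190:370],(400,300),interpolation=cv2.INTER_CUBIC))
cv2.imwrite("pics/b1.png",np.hstack(ims)[:,:,::-1])
print(env.observe()["position"])
```

```text
[0.52865665 0.00875988 0.08141564]
```

View pics/b1.png

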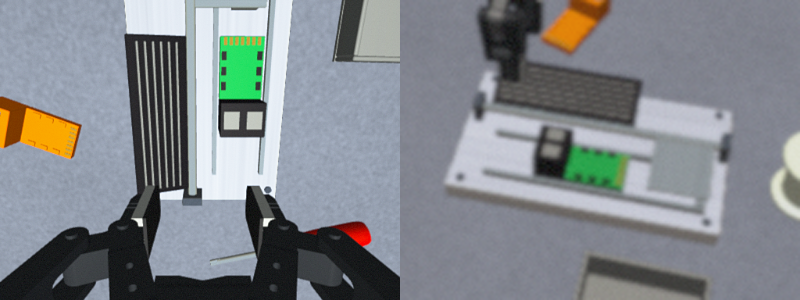

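Left, the wrist view shows the treadle at (155,110), the lane with the module block at (242,118), and the fingertips at about (147,190) and (258,190). On the right, the scene view shows the gripper above the rear part of the treadle. Next I'll measure fingertips and module from the wrist depth.

Run:
```python
from h import *
d=np.load("wrist1.npz"); im=d["img"].astype(int); R=cv2.Rodrigues(d["rvec"])[0];t=np.ravel(d["tvec"])
v,u=np.indices(im.shape[:2]); z=d["depth"]
P=(np.stack([u,v,np.ones_like(u)],-1)@np.linalg.inv(d["camera_matrix"]).T*z[...,None]-t)@R*1000
x=np.array([.1947,.9809]);y=np.array([-x[1],x[0]]);o=np.array([584.,119.])
J=np.stack([(P[...,:2]-o)@x,(P[...,:2]-o)@y,P[...,2]],-1); np.save("J1.npy",J)
def st(n,m):
    m=m&(z>0); q=J[m]; print(n,m.sum(),np.percentile(q,[1,50,99],axis=0).round(1).tolist())
st("green",(im[...,1]>im[...,0]+40)&(im[...,1]>im[...,2]+40))
b=(J[...,2]>44)&(J[...,2]<54)&(abs(J[...,1])<25)&(J[...,0]>-110)&(J[...,0]<-50); st("blocktop",b)
# fingers: points with z>70
for n,s in(("L",u<256),("R",u>=256)):
    f=s&(z>0)&(J[...,2]>72)&(J[...,2]<130); st("finger"+n,f)
    f2=f&(J[...,2]<100); st(" low",f2)
st("treadle",(J[...,1]>46)&(J[...,1]<92)&(J[...,0]>-95)&(J[...,0]<-20)&(J[...,2]>25)&(J[...,2]<60))
for r in (170,190,230):
  # wall profile along row: height vs y
  w=(J[r,:,2]>24)&(J[r,:,2]<29)&(abs(J[r,:,1])<30); print(r,J[r,w,1].round(1).tolist()[:40])
w=(abs(J[...,0]+60)<30)&(J[...,2]>24)&(J[...,2]<28)
print(np.histogram(J[w][:,1],bins=np.arange(-32,33,2)))
```

```text
green 3821 [[-69.8, -16.0, 25.3], [-45.5, 1.8, 26.9], [-21.0, 19.2, 28.7]]
blocktop 2674 [[-97.9, -15.8, 45.7], [-83.1, 1.9, 48.9], [-69.9, 19.4, 50.5]]
fingerL 623 [[-128.4, 58.3, 114.6], [-111.0, 58.8, 124.1], [-106.5, 71.7, 129.9]]Traceback (most recent call last):
  File "<stdin>", line 14, in <module>
  File "<stdin>", line 8, in st
    return _quantile_unchecked(
        a, q, axis, out, overwrite_input, method, keepdims, weights)
    return _ureduce(a,
                    func=_quantile_ureduce_func,
    ...<5 lines>...
                    overwrite_input=overwrite_input,
                    method=method)
    r = func(a, **kwargs)
    result = _quantile(arr,
                       quantiles=q,
    ...<2 lines>...
                       out=out,
                       weights=wgt)
    slices_having_nans = np.isnan(arr[-1, ...])
                                  ~~~^^^^^^^^^
IndexError: index -1 is out of bounds for axis 0 with size 0
```

Run:
```python
import numpy as np
J=np.load("J1.npy"); z=np.load("wrist1.npz")["depth"]
for r in (236,240,244,250,258,266,280):
  for c in (172,178,184,190,196,204,312,318,324,330,336,344,352): 
    if z[r,c]>0 and J[r,c,2]>60: print(r,c,J[r,c].round(0).tolist())
w=(abs(J[...,0]+60)<30)&(J[...,2]>24)&(J[...,2]<28)
print(np.histogram(J[w][:,1],bins=np.arange(-32,33,2)))
for x0,x1 in((-100,-70),(-60,-20),):
  for y0 in range(46,92,6):
    q=J[(z>0)&(J[...,0]>x0)&(J[...,0]<x1)&(abs(J[...,1]-y0-3)<3)]; print(x0,y0+3,np.median(q[:,2]).round(1) if len(q) else None)
```

```text
240 190 [-107.0, 63.0, 122.0]
240 196 [-107.0, 61.0, 121.0]
240 318 [-107.0, 8.0, 121.0]
240 324 [-107.0, 6.0, 121.0]
240 330 [-107.0, 3.0, 121.0]
244 184 [-107.0, 65.0, 124.0]
244 190 [-107.0, 62.0, 125.0]
244 196 [-107.0, 60.0, 125.0]
244 204 [-113.0, 59.0, 113.0]
244 318 [-109.0, 8.0, 121.0]
244 324 [-107.0, 6.0, 125.0]
244 330 [-107.0, 4.0, 125.0]
250 172 [-111.0, 71.0, 123.0]
250 178 [-111.0, 68.0, 122.0]
250 184 [-107.0, 64.0, 130.0]
250 190 [-107.0, 61.0, 131.0]
250 196 [-106.0, 59.0, 132.0]
250 204 [-115.0, 59.0, 115.0]
250 318 [-111.0, 8.0, 122.0]
250 324 [-107.0, 7.0, 131.0]
250 330 [-107.0, 5.0, 130.0]
250 336 [-106.0, 3.0, 132.0]
250 344 [-111.0, -3.0, 123.0]
258 172 [-111.0, 69.0, 130.0]
258 178 [-107.0, 65.0, 138.0]
258 184 [-107.0, 62.0, 137.0]
258 190 [-107.0, 60.0, 136.0]
258 196 [-109.0, 59.0, 134.0]
258 204 [-118.0, 58.0, 117.0]
258 318 [-115.0, 8.0, 122.0]
258 324 [-108.0, 8.0, 136.0]
258 330 [-107.0, 6.0, 137.0]
258 336 [-107.0, 4.0, 136.0]
258 344 [-111.0, -1.0, 131.0]
258 352 [-111.0, -5.0, 130.0]
266 172 [-110.0, 67.0, 137.0]
266 178 [-107.0, 63.0, 143.0]
266 
[... 516 characters left out ...]
 8.0, 137.0]
280 330 [-110.0, 8.0, 148.0]
280 336 [-107.0, 7.0, 152.0]
280 344 [-107.0, 4.0, 153.0]
280 352 [-106.0, 2.0, 155.0]
(array([  0,   0,   0,   0, 153, 187,  99,  31, 153, 136, 167, 190, 184,
       191, 181, 186, 186, 188, 180, 184, 192, 184, 183, 135, 139, 166,
       156, 247, 112,   0,   0,   0]), array([-32, -30, -28, -26, -24, -22, -20, -18, -16, -14, -12, -10,  -8,
        -6,  -4,  -2,   0,   2,   4,   6,   8,  10,  12,  14,  16,  18,
        20,  22,  24,  26,  28,  30,  32]))
-100 49 35.1
-100 55 37.5
-100 61 39.3
-100 67 41.4
-100 73 43.4
-100 79 45.5
-100 85 47.5
-100 91 48.4
-60 49 35.1
-60 55 37.3
-60 61 39.3
-60 67 41.4
-60 73 43.4
-60 79 45.5
-60 85 47.5
-60 91 48.4
```

Run:
```python
from h import *
x=np.array([.1947,.9809]);y=np.array([-x[1],x[0]]);o=np.array([584.,119.])
for n in("scene","wrist"):
    d=np.load(n+"1.npz"); R=cv2.Rodrigues(d["rvec"])[0]; print(n,"cam",(-R.T@np.ravel(d["tvec"])).round(3),"axis",R[2].round(2))
    for jx,jy in((-107,65),(-129,65),(-107,59),(-129,59),(-107,1)):
        for z in(81,100,115):
            w=np.r_[(o+jx*x+jy*y),z]/1000
            p=cv2.projectPoints(w[None],d["rvec"],d["tvec"],d["camera_matrix"],None)[0].ravel(); print(jx,jy,z,p.round(0))
d=np.load("scene1.npz");im=d["img"]
cv2.imwrite("pics/s1.png",cv2.resize(im[120:200,210:310],(800,600),interpolation=cv2.INTER_CUBIC)[:,:,::-1])
```

```text
scene cam [0.997 0.038 0.596] axis [-0.63 -0.01 -0.78]
-107 65 81 [254. 156.]
-107 65 100 [254. 149.]
-107 65 115 [254. 144.]
-129 65 81 [243. 155.]
-129 65 100 [243. 148.]
-129 65 115 [243. 142.]
-107 59 81 [253. 159.]
-107 59 100 [253. 152.]
-107 59 115 [253. 146.]
-129 59 81 [242. 157.]
-129 59 100 [242. 150.]
-129 59 115 [242. 144.]
-107 1 81 [247. 181.]
-107 1 100 [246. 174.]
-107 1 115 [246. 169.]
wrist cam [0.543 0.084 0.254] axis [-0.06 -0.29 -0.96]
-107 65 81 [201. 207.]
-107 65 100 [195. 221.]
-107 65 115 [189. 234.]
-129 65 81 [203. 244.]
-129 65 100 [197. 261.]
-129 65 115 [192. 277.]
-107 59 81 [212. 207.]
-107 59 100 [207. 221.]
-107 59 115 [202. 234.]
-129 59 81 [214. 244.]
-129 59 100 [209. 261.]
-129 59 115 [205. 277.]
-107 1 81 [319. 207.]
-107 1 100 [325. 221.]
-107 1 115 [331. 234.]
```

View pics/s1.png

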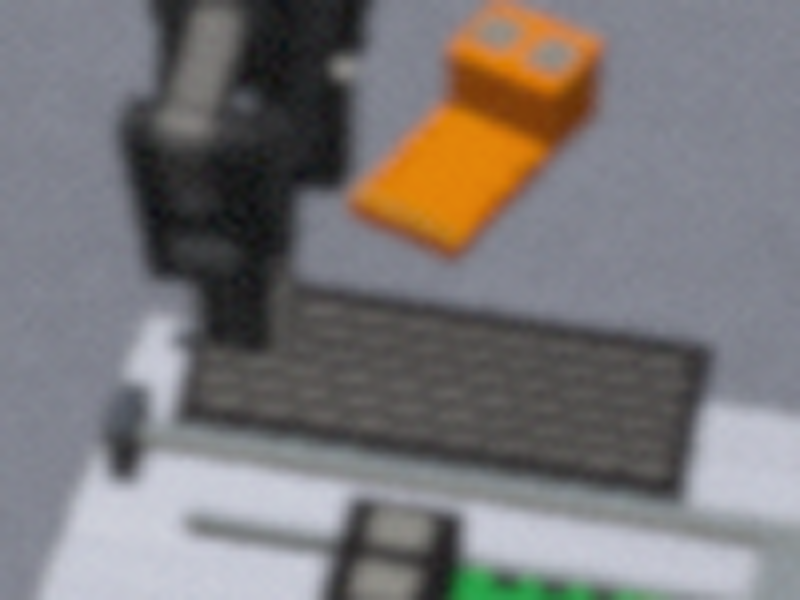

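The near (pusher) fingertip is at crop (235,345), above the lane behind the block at (400,560). It looks higher than the reported TCP, so I'll feel for contact on the way down.

Request:
drive_tool:
  series:
    - [[0, 0, 0.005], 0, 0.0505]
    - [[0, 0, 0.01], 0, 0.0505]
    - [[0, 0, 0.015], 0, 0.0505]
    - [[0, 0, 0.02], 0, 0.0505]
    - [[0, 0, 0.025], 0, 0.0505]
    - [[0, 0, 0.03], 0, 0.0505]
    - [[0, 0, 0.033], 0, 0.0505]
    - [[0, 0, 0.035], 0, 0.0505]
    - [[0, 0, 0.036], 0, 0.0505]
    - [[0, 0, 0.036], 0, 0.0505]

```text
time_s: 3.7
position: [0.5282, 0.0093, 0.0442]
tool_rot: [[0.195, 0.981, -0.0], [0.981, -0.195, 0.0], [0.0, -0.0, -1.0]]
ft_force: [1.1, 0.1, -0.8]
grip_width: 0.0508
gripper_force: 0.0
```

Run:
```python
from rig import env, viewer
import cv2,numpy as np
ims=[]
for n in("wrist","scene"):
    d=viewer.get_image(n); np.savez(f"{n}2.npz",**d); im=d["img"]
    ims.append(cv2.resize(im[100:,100:420],(400,355)) if n=="wrist" else cv2.resize(im[130:220,215:316],(400,355),interpolation=cv2.INTER_CUBIC))
cv2.imwrite("pics/b2.png",np.hstack(ims)[:,:,::-1])
print(env.observe()["position"])
```

```text
[0.52831869 0.00931682 0.04436553]
```

View pics/b2.png

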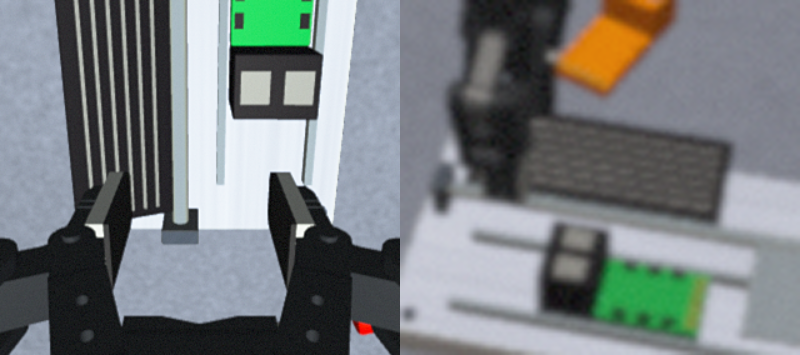

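Now the wrist view (left) shows both thin pads, with tips at about (122,172) over the treadle and (280,172) over the lane. Neither touches yet. I'm continuing down.

Request:
drive_tool:
  series:
    - [[0, 0, 0.002], 0, 0.0505]
    - [[0, 0, 0.004], 0, 0.0505]
    - [[0, 0, 0.006], 0, 0.0505]
    - [[0, 0, 0.007], 0, 0.0505]
    - [[0, 0, 0.008], 0, 0.0505]
    - [[0, 0, 0.008], 0, 0.0505]

```text
time_s: 4.4
position: [0.5282, 0.0094, 0.0361]
tool_rot: [[0.195, 0.981, -0.0], [0.981, -0.195, 0.0], [0.0, -0.0, -1.0]]
ft_force: [-0.7, 0.1, 0.0]
grip_width: 0.0505
gripper_force: 0.0
```

```bash
cat > look.py <<'E'
from rig import env, viewer
from h import *
import sys
x=np.array([.1947,.9809]);y=np.array([-x[1],x[0]]);o=np.array([584.,119.])
def jig(n):
    d=viewer.get_image(n); R=cv2.Rodrigues(d["rvec"])[0];t=np.ravel(d["tvec"]); z=d["depth"]
    v,u=np.indices(z.shape)
    P=(np.stack([u,v,np.ones_like(u)],-1)@np.linalg.inv(d["camera_matrix"]).T*z[...,None]-t)@R*1000
    J=np.stack([(P[...,:2]-o)@x,(P[...,:2]-o)@y,P[...,2]],-1); J[z<=0]=np.nan; return d,J
def box(J,xa,xb,ya,yb,za,zb):
    return (J[...,0]>xa)&(J[...,0]<xb)&(J[...,1]>ya)&(J[...,1]<yb)&(J[...,2]>za)&(J[...,2]<zb)
f=np.array([env.observe()["ft_force"]]).round(2); print("F",f,env.observe()["position"].round(4))
d,J=jig("wrist")
m=box(J,-95,-22,48,88,15,70); q=J[m]; 
if m.sum()>50: p=np.polyfit(q[:,1]-42,q[:,2],1); print("treadle slope deg",np.degrees(np.arctan(p[0])).round(1),"z at 65",np.polyval(p,23).round(1),m.sum())
im=d["img"].astype(int); g=(im[...,1]>im[...,0]+40)&(im[...,1]>im[...,2]+40)&~np.isnan(J[...,0]); q=J[g]
if len(q)>20: print("green",np.percentile(q,[1,50,99],axis=0).round(1).tolist())
m=box(J,-110,0,-25,27,44,54)
if m.sum()>20: print("block",np.percentile(J[m],[1,50,99],axis=0).round(1).tolist())
m=box(J,2,50,0,38,30,90); q=J[m]
if m.sum()>20: p=np.polyfit(42-q[:,1],q[:,2],1); print("flap slope rad",np.arctan(p[0]).round(3),m.sum())
E
python3 look.py
```

```text
F [[-0.67  0.11  0.03]] [0.5282 0.0094 0.0361]
treadle slope deg 18.9 z at 65 40.7 13484
green [[-69.8, -15.9, 25.4], [-45.0, 1.8, 26.9], [-20.8, 19.2, 28.6]]
block [[-97.2, -15.7, 45.3], [-82.8, 1.9, 49.0], [-69.9, 19.6, 50.4]]
```

Request:
drive_tool:
  series:
    - [[0, 0, 0.002], 0, 0.0505]
    - [[0, 0, 0.004], 0, 0.0505]
    - [[0, 0, 0.006], 0, 0.0505]
    - [[0, 0, 0.008], 0, 0.0505]
    - [[0, 0, 0.009], 0, 0.0505]
    - [[0, 0, 0.01], 0, 0.0505]
    - [[0, 0, 0.01], 0, 0.0505]

```text
time_s: 5.15
position: [0.5282, 0.0094, 0.0261]
tool_rot: [[0.195, 0.981, -0.0], [0.981, -0.195, 0.0], [0.0, -0.0, -1.0]]
ft_force: [-0.6, 0.2, -0.1]
grip_width: 0.0509
gripper_force: 0.0
```

```bash
python3 look.py
```

```text
F [[-0.55  0.18 -0.15]] [0.5282 0.0094 0.0261]
treadle slope deg 18.9 z at 65 40.7 15219
green [[-69.7, -15.9, 25.3], [-44.9, 1.8, 26.9], [-20.7, 19.3, 28.6]]
block [[-97.1, -15.7, 45.4], [-82.7, 2.0, 48.9], [-69.9, 19.6, 50.5]]
```

Request:
drive_tool:
  series:
    - [[0, 0, 0.002], 0, 0.0505]
    - [[0, 0, 0.004], 0, 0.0505]
    - [[0, 0, 0.006], 0, 0.0505]
    - [[0, 0, 0.008], 0, 0.0505]
    - [[0, 0, 0.01], 0, 0.0505]
    - [[0, 0, 0.012], 0, 0.0505]
    - [[0, 0, 0.012], 0, 0.0505]

```text
time_s: 5.9
position: [0.5281, 0.0094, 0.0139]
tool_rot: [[0.195, 0.981, -0.0], [0.981, -0.195, 0.0], [0.0, -0.0, -1.0]]
ft_force: [-0.6, 0.5, -0.5]
grip_width: 0.0505
gripper_force: 0.0
```

```bash
python3 look.py
```

```text
F [[-0.56  0.46 -0.48]] [0.5281 0.0094 0.0139]
treadle slope deg 18.9 z at 65 40.7 17908
green [[-69.7, -15.9, 25.3], [-44.6, 1.8, 26.9], [-20.7, 19.4, 28.5]]
block [[-106.0, -15.7, 45.2], [-82.8, 2.3, 49.0], [-69.9, 19.6, 51.0]]
```

Request:
drive_tool:
  series:
    - [[0, 0, 0.002], 0, 0.0505]
    - [[0, 0, 0.004], 0, 0.0505]
    - [[0, 0, 0.005], 0, 0.0505]
    - [[0, 0, 0.006], 0, 0.0505]
    - [[0, 0, 0.007], 0, 0.0505]
    - [[0, 0, 0.008], 0, 0.0505]
    - [[0, 0, 0.008], 0, 0.0505]

```text
time_s: 6.65
position: [0.5281, 0.0094, 0.0062]
tool_rot: [[0.195, 0.981, -0.0], [0.981, -0.195, 0.0], [-0.0, -0.0, -1.0]]
ft_force: [-0.9, 0.6, 3.0]
grip_width: 0.0503
gripper_force: 1.1
```

```bash
python3 look.py
python3 - <<'E'
from rig import viewer
import cv2,numpy as np
ims=[]
for n in("wrist","scene"):
    im=viewer.get_image(n)["img"]
    ims.append(cv2.resize(im[100:,100:420],(400,355)) if n=="wrist" else cv2.resize(im[130:220,215:316],(400,355),interpolation=cv2.INTER_CUBIC))
cv2.imwrite("pics/b3.png",np.hstack(ims)[:,:,::-1])
E
```

```text
F [[-0.87  0.56  3.04]] [0.5281 0.0094 0.0062]
treadle slope deg 16.4 z at 65 39.6 19334
green [[-69.6, -15.9, 25.2], [-44.5, 1.9, 26.9], [-20.9, 19.4, 28.6]]
block [[-107.5, -15.6, 44.9], [-83.1, 2.4, 49.0], [-69.9, 19.6, 51.8]]
```

View pics/b3.png

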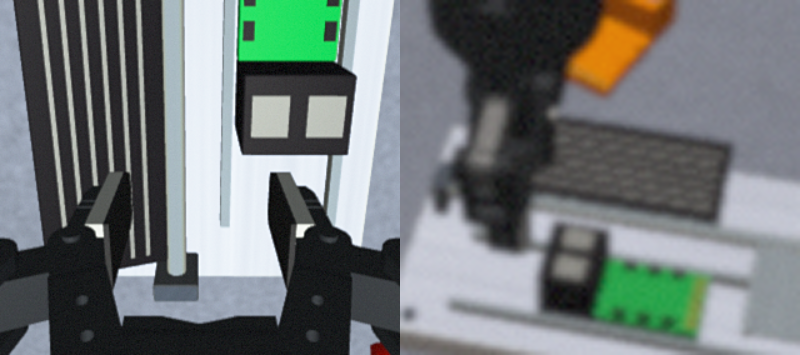

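The fingertip is now on the treadle: 3 N, and its slope has gone from 18.9 to 16.4 degrees. In the wrist view the pusher pad (285,200) is in the lane behind the block's rear at (295,150). Next I press to about 0.45 rad.

Request:
drive_tool:
  series:
    - [[0, 0, 0.001], 0, 0.0505]
    - [[0, 0, 0.002], 0, 0.0505]
    - [[0, 0, 0.003], 0, 0.0505]
    - [[0, 0, 0.004], 0, 0.0505]
    - [[0, 0, 0.005], 0, 0.0505]
    - [[0, 0, 0.006], 0, 0.0505]
    - [[0, 0, 0.007], 0, 0.0505]
    - [[0, 0, 0.007], 0, 0.0505]

```text
time_s: 7.6
position: [0.5278, 0.0094, -0.0009]
tool_rot: [[0.195, 0.981, -0.001], [0.981, -0.195, 0.0], [0.0, -0.001, -1.0]]
ft_force: [-4.7, 1.2, 5.7]
grip_width: 0.0507
gripper_force: 2.8
```

```bash
python3 look.py
```

```text
F [[-4.67  1.16  5.69]] [ 0.5278  0.0094 -0.0009]
treadle slope deg -1.6 z at 65 32.3 17560
green [[-69.8, -15.9, 25.3], [-44.3, 1.8, 26.9], [-20.9, 19.4, 28.5]]
block [[-107.6, -15.6, 44.6], [-83.0, 2.5, 49.0], [-69.9, 19.6, 51.7]]
```

Request:
drive_tool:
  series:
    - [[0, 0, 0.0005], 0, 0.0505]
    - [[0, 0, 0.001], 0, 0.0505]
    - [[0, 0, 0.0015], 0, 0.0505]
    - [[0, 0, 0.0015], 0, 0.0505]

```text
time_s: 8.05
position: [0.5277, 0.0095, -0.0023]
tool_rot: [[0.195, 0.981, -0.001], [0.981, -0.195, 0.0], [-0.0, -0.001, -1.0]]
ft_force: [-5.1, 0.9, 5.4]
grip_width: 0.0502
gripper_force: 3.2
```

```bash
python3 look.py
```

```text
F [[-5.11  0.94  5.41]] [ 0.5277  0.0095 -0.0023]
treadle slope deg -6.1 z at 65 30.6 17107
green [[-69.7, -15.9, 25.3], [-44.3, 1.9, 26.9], [-20.7, 19.4, 28.5]]
block [[-107.5, -15.6, 44.7], [-83.1, 2.6, 49.0], [-69.9, 19.6, 51.6]]
```

Request:
drive_tool:
  series:
    - [[0.002, 0, 0], 0, 0.0505]
    - [[0.004, 0, 0], 0, 0.0505]
    - [[0.006, 0, 0], 0, 0.0505]
    - [[0.008, 0, 0], 0, 0.0505]
    - [[0.01, 0, 0], 0, 0.0505]
    - [[0.012, 0, 0], 0, 0.0505]
    - [[0.014, 0, 0], 0, 0.0505]
    - [[0.016, 0, 0], 0, 0.0505]
    - [[0.018, 0, 0], 0, 0.0505]
    - [[0.02, 0, 0], 0, 0.0505]
    - [[0.02, 0, 0], 0, 0.0505]

```text
time_s: 9.2
position: [0.533, 0.0282, -0.0018]
tool_rot: [[0.194, 0.981, 0.002], [0.981, -0.194, -0.001], [-0.001, 0.002, -1.0]]
ft_force: [-1.8, -3.9, 6.3]
grip_width: 0.0502
gripper_force: 3.2
```

```bash
python3 look.py
```

```text
F [[-1.83 -3.91  6.33]] [ 0.533   0.0282 -0.0018]
treadle slope deg -11.0 z at 65 33.5 16606
green [[-58.3, -16.3, 25.3], [-33.2, 1.6, 26.9], [-9.5, 19.1, 28.5]]
block [[-101.5, -15.6, 44.3], [-71.3, 2.3, 49.0], [-0.2, 19.5, 53.1]]
flap slope rad 0.425 1049
```

Request:
drive_tool:
  series:
    - [[0.002, 0, 0], 0, 0.0505]
    - [[0.004, 0, 0], 0, 0.0505]
    - [[0.006, 0, 0], 0, 0.0505]
    - [[0.008, 0, 0], 0, 0.0505]
    - [[0.01, 0, 0], 0, 0.0505]
    - [[0.012, 0, 0], 0, 0.0505]
    - [[0.014, 0, 0], 0, 0.0505]
    - [[0.016, 0, 0], 0, 0.0505]
    - [[0.018, 0, 0], 0, 0.0505]
    - [[0.02, 0, 0], 0, 0.0505]
    - [[0.022, 0, 0], 0, 0.0505]
    - [[0.024, 0, 0], 0, 0.0505]
    - [[0.026, 0, 0], 0, 0.0505]
    - [[0.028, 0, 0], 0, 0.0505]
    - [[0.03, 0, 0], 0, 0.0505]
    - [[0.032, 0, 0], 0, 0.0505]
    - [[0.034, 0, 0], 0, 0.0505]
    - [[0.036, 0, 0], 0, 0.0505]
    - [[0.038, 0, 0], 0, 0.0505]
    - [[0.038, 0, 0], 0, 0.0505]

```text
time_s: 11.25
position: [0.5404, 0.0655, -0.0018]
tool_rot: [[0.194, 0.981, 0.002], [0.981, -0.194, -0.001], [-0.001, 0.002, -1.0]]
ft_force: [-1.6, -3.9, 6.6]
grip_width: 0.0504
gripper_force: 3.2
```

```bash
python3 look.py
```

```text
F [[-1.64 -3.91  6.61]] [ 0.5404  0.0655 -0.0018]
treadle slope deg -14.6 z at 65 35.8 10983
green [[-20.7, -16.4, 25.3], [-12.5, 1.9, 26.9], [-3.2, 18.9, 28.5]]
block [[-63.9, -15.8, 44.6], [-33.9, 2.3, 49.0], [-0.5, 19.3, 53.1]]
flap slope rad 0.425 13828
```

Request:
drive_tool:
  series:
    - [[0.002, 0, 0], 0, 0.0505]
    - [[0.004, 0, 0], 0, 0.0505]
    - [[0.006, 0, 0], 0, 0.0505]
    - [[0.008, 0, 0], 0, 0.0505]
    - [[0.01, 0, 0], 0, 0.0505]
    - [[0.011, 0, 0], 0, 0.0505]
    - [[0.012, 0, 0], 0, 0.0505]
    - [[0.0125, 0, 0], 0, 0.0505]
    - [[0.0125, 0, 0], 0, 0.0505]

```text
time_s: 12.2
position: [0.5427, 0.0773, -0.0018]
tool_rot: [[0.195, 0.981, 0.002], [0.981, -0.195, -0.002], [-0.002, 0.002, -1.0]]
ft_force: [-2.2, -6.9, 6.9]
grip_width: 0.0507
gripper_force: 4.6
```

```bash
python3 look.py
```

```text
F [[-2.23 -6.95  6.94]] [ 0.5427  0.0773 -0.0018]
treadle slope deg -13.5 z at 65 36.3 9449
green [[-9.0, -15.7, 25.3], [-7.2, 5.5, 26.9], [-4.1, 19.0, 28.3]]
block [[-51.6, -15.8, 44.6], [-21.9, 2.3, 49.0], [-8.2, 19.3, 52.9]]
flap slope rad 0.425 15368
```

Request:
drive_tool:
  series:
    - [[0.0005, 0, 0], 0, 0.0505]
    - [[0.001, 0, 0], 0, 0.0505]
    - [[0.0015, 0, 0], 0, 0.0505]
    - [[0.0015, 0, 0], 0, 0.0505]
    - [[0.0015, 0, 0], 0, 0.0505]

```text
time_s: 12.75
position: [0.5429, 0.0774, -0.0017]
tool_rot: [[0.195, 0.981, 0.001], [0.981, -0.195, -0.004], [-0.004, 0.002, -1.0]]
ft_force: [-3.4, -15.2, 8.3]
grip_width: 0.0507
gripper_force: 8.9
```

```bash
python3 look.py
```

```text
F [[ -3.39 -15.18   8.28]] [ 0.5429  0.0774 -0.0017]
treadle slope deg -13.6 z at 65 36.3 9426
green [[-8.9, -15.9, 25.3], [-7.1, 5.2, 26.9], [-4.3, 18.9, 28.6]]
block [[-51.4, -16.0, 44.6], [-21.8, 2.2, 49.0], [-8.1, 19.2, 52.8]]
flap slope rad 0.42 15280
```

The TCP stopped against 15 N, so the module is home. Now I back off along the lane with the treadle still held, then raise slowly.

Request:
drive_tool:
  series:
    - [[-0.001, 0, 0], 0, 0.0505]
    - [[-0.003, 0, 0], 0, 0.0505]
    - [[-0.006, 0, 0], 0, 0.0505]
    - [[-0.009, 0, 0], 0, 0.0505]
    - [[-0.012, 0, 0], 0, 0.0505]
    - [[-0.012, 0, -0.001], 0, 0.0505]
    - [[-0.012, 0, -0.002], 0, 0.0505]
    - [[-0.012, 0, -0.003], 0, 0.0505]
    - [[-0.012, 0, -0.004], 0, 0.0505]
    - [[-0.012, 0, -0.005], 0, 0.0505]
    - [[-0.012, 0, -0.006], 0, 0.0505]
    - [[-0.012, 0, -0.008], 0, 0.0505]
    - [[-0.012, 0, -0.01], 0, 0.0505]
    - [[-0.012, 0, -0.015], 0, 0.0505]
    - [[-0.012, 0, -0.02], 0, 0.0505]
    - [[-0.012, 0, -0.03], 0, 0.0505]
    - [[-0.012, 0, -0.05], 0, 0.0505]
    - [[-0.012, 0, -0.08], 0, 0.0505]
    - [[-0.012, 0, -0.1], 0, 0.0505]
    - [[-0.012, 0, -0.1], 0, 0.0505]

```text
time_s: 14.8
position: [0.5413, 0.0681, 0.101]
tool_rot: [[0.195, 0.981, 0.006], [0.981, -0.195, -0.001], [0.001, 0.006, -1.0]]
ft_force: [-0.6, 0.1, -0.3]
grip_width: 0.0509
gripper_force: 0.0
```

```bash
python3 look.py
python3 - <<'E'
from rig import viewer
import cv2,numpy as np
im=np.hstack([cv2.resize(viewer.get_image(n)["img"],(400,300)) for n in("wrist","scene")])
cv2.imwrite("pics/b4.png",im[:,:,::-1])
E
```

```text
F [[-0.65  0.14 -0.33]] [0.5413 0.0681 0.101 ]
treadle slope deg 7.8 z at 65 36.1 5206
green [[-8.8, -16.5, 25.2], [-5.4, 1.7, 26.9], [-1.7, 18.9, 30.6]]
block [[-36.3, -16.2, 45.7], [-21.7, 1.5, 49.0], [-8.6, 19.1, 50.5]]
flap slope rad 0.188 4417
```

View pics/b4.png

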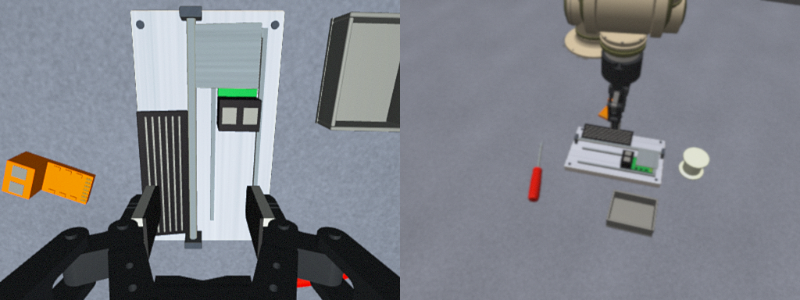

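The wrist view shows the flap closed onto the tongue at (225,55), with the block at (238,115) just outside it. The block's rear is at jig x = -36, which is home, and the flap reads 0.19 rad. The gripper is clear, and the reel, bin and screwdriver haven't moved.

```bash
python3 -c "
from rig import env
print(env.close_job())"
```

```text
the job is handed in; nothing more can be done
None
```

The module was pushed home against the stop with the flap held open, the flap then closed onto it (about 0.19 rad by my measurement), the arm moved clear and the job is handed in; no verdict came back.

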